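# Draw a slotted machine shim over the riser edge and clamp it in the deburring rest

## Robot

A 6-joint arm with a two-finger parallel gripper is mounted at the origin on the work surface. World frame = base frame: x ahead of the robot, y to its left, z up, the work surface at z = 0. Lengths are in m, angles in degrees, forces in N, time in s.
With the tool pointing down it reaches from about 0.375 to 0.9 m from the base axis. Payload 3.1 kg.
Tool frame: the origin (TCP) lies on the centre line of the jaws, within the pads' length; the fingertips stand 25 mm ahead of it and the grasp point (between the pads) lies 6 mm ahead of it; z points along the fingers, y is the line along which they close (so a half turn about z gives the same grasp; the last joint's range is limited). The gripper opens to 87 mm and grips with 3 to 60 N. Pads are 19 mm wide; open, the fingers measure 117 mm over their backs; the gripper's body (75 mm by 190 mm) begins 51 mm behind the grasp point.
Start: joints at [-78.696, 30.224, 82.088, -0, 67.689, -10.227], TCP at [0.229, -0.581, 0.248] pointing down, gripper open.
Joint ranges: [-176.69, 176.69], [-43.24, 126.21], [12.49, 139.97], [-82, 262], [0, 151.66], [-163.58, 163.58]. Speed limits (degrees/s): [159.86, 159.86, 180, 180, 180, 180].

## Interface

Orientations are given as a 3x3 rotation matrix whose columns are the frame's x, y, z axes.
In Python, from rig import bot, cams, models gives the robot as it stands. The module is installed in compiled form; this text tells all that it offers.
- The arm moves only by the shell command python3 -m handwheel 'ROWS' [OPENING]. ROWS is JSON, a list of rows, each a list of 6 numbers: the shift along the world's x, y, z each as a share of 1 m, from -1 to 1, then the turn, a rotation vector about the world's x, y, z each as a share of 2 rad, from -1 to 1. In form: [[dx, dy, dz, wx, wy, wz], ...]. A call has exactly 8 rows; each row is the pose to reach, as a shift and turn from the pose commanded when the call began; what a row does not reach only later rows make up. A row lasts 1/12 s, in which the tool goes at most 41.7 mm and 7.16 degrees, less where a joint would pass 70% of its speed; a pose out of reach is approached as far as the arm can. A call with a number of a shift or a turn outside -1 to 1 is refused whole. A call with a gripper value outside its range is refused whole. OPENING is the opening, from -1 (shut) to 1 (fully open), so that 0 is half open, set as the call begins (- or left out, the last holds). The fingers move at their own pace and stop on an object; the grip force is fixed at half the most. Time passes only in rows, so rows that repeat a pose let the fingers close, or fill a call up. It gives the time, the measured TCP pose, the force, the opening and the grip force at its end, in the units of the state.
- bot.read_state(): the state, without advancing time (a new reading comes with each control period).
- cams.capture(name): name is "scene" or "top" or "wrist"; returns (picture, depth): 400x640x3 uint8, blue, green, red; 400x640 float32, m along the optical axis (not along the pixel's ray), 0 where there is no reading.
- cams.calibration(name): a dict with "mtx" (3x3 intrinsics, pixels), "dist_coeffs" ([k1, k2, p1, p2, k3] as OpenCV has them; the pictures are not rectified), "R" (3x3) and "t" (3): a world point X has camera coordinates R X + t; the wrist camera has in their place "tool_from_camera" (4x4, takes a point from camera to tool coordinates, whose origin is the TCP and whose axes are the flange's). Camera axes: x right, y down, z forward; pixel columns grow to the right and rows downward; lengths in m; the calibration is good to about 2 mm. A picture is of the moment at which its call begins: read the wrist's pose just before it. calibration takes no time and is no camera call.
- bot.hand_in(): hands the job in; it is judged then, once.
Trained networks look in the newest picture that a camera, given by its name, has taken for a name from the list of things; names that differ only in an ending like _2 or _b are one class to them, and where a whole thing is asked for, a point or a joint stands for the part that bears it (a point fixed in the world has none). Each returns a list of dicts, best first, with "conf" (0 to 1); they miss things now and then, are a little off and sometimes report something else, mostly with a low value. They report only what shows in the picture. A call takes as long as a camera call. They do not tell look-alikes from the thing itself.
- models.spot_in(query, camera): "position" ([column, row] in pixels, amid what is visible of it).
- models.tip_of(query, camera): "position" ([column, row] in pixels: a listed point, or the origin of a listed thing).
The state is a dict: "time_s": time; "joint_positions": joint angles; "qvel": joint speeds; "tau": joint torques, N m; "position": TCP position; "tcp_rot": TCP orientation; "force": force on the tool from outside, world axes, zero at the start; "moment": the same for the moment, N m; "opening": opening from 0.0 (shut) to 1.0 (fully open); "grasp_force": force on a finger pad.
Only numpy, scipy, OpenCV 4.12 (cv2) and the standard library are available. Lean on these libraries where they do the work, as an engineer would, in place of code of your own. Each camera call takes 0.05 s, during which the arm holds its last target. There are 200 camera calls.

## Task

Slide the flat slotted shim over the edge of its riser nearest the robot until its slotted end sticks out enough to be gripped. Then pick it up and lay it flat in the deburring rest, between the two side fences with its plain end up against the stop and its slotted end sticking out towards the robot; finally swing the hold-down arm fully down onto the shim and let go. Do not drop the shim on the bench or disturb the other things lying around.

Things in the scene. Friction and masses are not known exactly. Their poses are not given: they have to be found in the camera images.
- shim: loose flat steel shim, 150 (x) x 60 (y) x 3 mm thick, 0.19 kg, flat on the riser, too thin to pick well there; it slides easily (friction about 0.2) if pressed lightly and dragged. Its -x end (roughly to the robot) has an open slot 22 wide, 50 mm long, leaving two prongs 19 mm wide; the +x end is plain. Origin: underside, centre of the outline; centre of mass 7 mm nearer the plain end
- shim_front (a point): middle of the shim's slotted end (between the prong tips, at half thickness): 75 mm from the shim's origin along its -x
- riser: fixed low dark steel block with a slick black plastic top, 220 (x) x 180 (y) x 45 mm high, plain flat top at 45 mm. Origin: centre of its underside; its -x edge, 110 mm from the origin, is the edge nearest the robot
- rest: fixed grey deburring rest, 150 (x) x 86 (y) x 40 mm high; origin: centre of its underside; open front end at x = -75, roughly to the robot. On its top two side fences, 8 high, 10 thick, inner faces at y = +-33, run from x = -75 to +20. A shim that is home has its origin at x = -55, y = 0, z = 40 and sticks out 55 mm at the front
- clamp (a joint): hinge of the rest's hold-down arm, rad; axis along the rest's y at x = +55, z = 62 mm of its frame. 0 = arm level, pointing to the rest's -x, its rubber foot (80 mm from the axis) touching a shim in the rest; positive = raised, to 1.5 (nearly upright). Starts raised; light friction holds it where it is left (2 N at the end bar moves it)
- clamp_bar (a point): centre of the black round cross bar (14 mm diameter, 50 mm long across the arm) at the arm's free end, 90 mm from the hinge axis and, with the arm level, 4 mm above it; push this bar to swing the arm. The arm itself is a 12 mm square bar
- scraper: bystander: loose hand tool like a screwdriver, 170 mm long, lying on the bench; origin at its underside
- step_block: bystander: loose machined aluminium block with a step, 70 x 50 x 60 mm high, on the bench; origin: centre of its underside
- rest_stop (a point): middle of the face of the stop across the rest's top (8 mm high), at x = +20, y = 0, z = 40 mm of the rest's frame: the shim's plain end goes against it
Things that resemble listed ones, but are neither listed nor needed, are in the scene too. Several things have the shape of the shim; the one meant has the colours described above. Of the things shaped like the rest, the grey one is meant.

How it is judged:
By the outcome, as a careful person would: the job done as asked, in the order asked, and still so for the second after the job is handed in, with the robot touching nothing.
It also fails if it takes over 72 s, if anything falls off the work surface, if the arm or the gripper's body presses on something with over 40 N, if the wrist force passes 120 N, or if a joint passes its speed limit or range.

## Working session

There is one attempt and no reset: what is moved stays moved. The work goes in short steps, Python scripts to look and compute and a shell command to move; the robot and the scene stay as the last step left them, time stands still between calls to the robot, and variables do not carry over. Pictures are saved under pics/ and viewed, at most 10 in all, crops included, and the job is handed in when it is done.

```bash
mkdir -p pics; cat > h.py <<'E'
import numpy as np, cv2
from rig import bot, cams, models
def cap(n,name=None):
    s=bot.read_state(); im,d=cams.capture(n)
    if name: cv2.imwrite(f'pics/{name}.png',im)
    return s,im,d
def pose(n,s=None):
    c=cams.calibration(n)
    if n=='wrist':
        T=np.eye(4);T[:3,:3]=np.array(s['tcp_rot']);T[:3,3]=s['position']
        W=T@np.array(c['tool_from_camera']); return np.array(c['mtx']),np.array(c['dist_coeffs']),W[:3,:3],W[:3,3]
    R=np.array(c['R']);t=np.array(c['t']); return np.array(c['mtx']),np.array(c['dist_coeffs']),R.T,-R.T@t
def onplane(n,px,z,s=None):
    K,D,R,o=pose(n,s)
    u=cv2.undistortPoints(np.array(px,float).reshape(-1,1,2),K,D).reshape(-1,2)
    d=np.c_[u,np.ones(len(u))]@R.T
    return o+d*((z-o[2])/d[:,2])[:,None]
def bydepth(n,px,dep,s=None):
    K,D,R,o=pose(n,s); px=np.array(px,float).reshape(-1,2)
    u=cv2.undistortPoints(px.reshape(-1,1,2),K,D).reshape(-1,2)
    out=[]
    for p,q in zip(px,u):
        c,r=int(round(p[0])),int(round(p[1])); w=dep[max(r-2,0):r+3,max(c-2,0):c+3]; w=w[w>0]
        z=np.median(w) if len(w) else np.nan
        out.append(o+R@(np.r_[q,1]*z))
    return np.array(out)
E
python3 - <<'E'
from h import *
np.set_printoptions(precision=3,suppress=True)
for n in ('top','scene'):
    s,im,d=cap(n,n+'0')
    for q in ('shim','riser','rest','clamp_bar','scraper','step_block'):
        for f in ('spot_in','tip_of'):
            r=getattr(models,f)(q,n)
            for k in r:
                print(n,q,f,np.round(k['position']),round(k['conf'],2),bydepth(n,[k['position']],d)[0])
print(bot.read_state()['tcp_rot'],bot.read_state()['time_s'], bot.read_state()['opening'])
E
```

```text
top shim spot_in [319. 223.] 0.98 [ 0.52  -0.022  0.002]
top shim spot_in [248. 193.] 0.96 [0.606 0.197 0.048]
top shim spot_in [284. 270.] 0.93 [0.37  0.084 0.002]
top shim tip_of [284. 274.] 0.97 [0.357 0.086 0.004]
top shim tip_of [320. 222.] 0.96 [ 0.521 -0.026  0.002]
top riser spot_in [244. 195.] 0.92 [0.599 0.209 0.046]
top riser tip_of [256. 198.] 0.67 [0.593 0.175 0.047]
top rest spot_in [435. 249.] 0.87 [ 0.443 -0.372  0.067]
top rest spot_in [372. 188.] 0.85 [ 0.63  -0.185  0.039]
top rest spot_in [389. 129.] 0.66 [ 0.816 -0.237  0.04 ]
top rest tip_of [431. 246.] 0.96 [ 0.45  -0.368  0.044]
top rest tip_of [388. 130.] 0.82 [ 0.814 -0.236  0.04 ]
top rest tip_of [371. 190.] 0.66 [ 0.623 -0.182  0.039]
top clamp_bar spot_in [391. 130.] 0.77 [ 0.806 -0.24   0.063]
top clamp_bar spot_in [434. 251.] 0.57 [ 0.436 -0.372  0.066]
top clamp_bar spot_in [375. 177.] 0.41 [ 0.649 -0.178  0.154]
top clamp_bar tip_of [390. 140.] 0.71 [ 0.776 -0.236  0.068]
top clamp_bar tip_of [379. 176.] 0.55 [ 0.651 -0.188  0.153]
top clamp_bar tip_of [439. 256.] 0.53 [ 0.424 -0.388  0.063]
top scrap
[... 1164 characters left out ...]
t_in [226. 215.] 0.63 [ 0.814 -0.233  0.062]
scene clamp_bar spot_in [264. 175.] 0.53 [ 0.658 -0.185  0.124]
scene clamp_bar tip_of [262. 126.] 0.59 [ 0.416 -0.375  0.069]
scene clamp_bar tip_of [264. 169.] 0.55 [ 0.655 -0.183  0.15 ]
scene clamp_bar tip_of [230. 208.] 0.54 [ 0.789 -0.234  0.067]
scene scraper spot_in [438. 278.] 0.64 [0.675 0.425 0.026]
scene scraper spot_in [263. 173.] 0.39 [ 0.568 -0.275  0.003]
scene scraper tip_of [442. 269.] 0.64 [0.64  0.425 0.025]
scene step_block spot_in [213. 169.] 0.68 [ 0.672 -0.405  0.053]
scene step_block tip_of [218. 170.] 0.77 [ 0.652 -0.41   0.026]
[[ 0.93   0.367  0.   ]
 [ 0.367 -0.93   0.   ]
 [ 0.    -0.    -1.   ]] 1.3 0.997971964131165
```

View pics/top0.png

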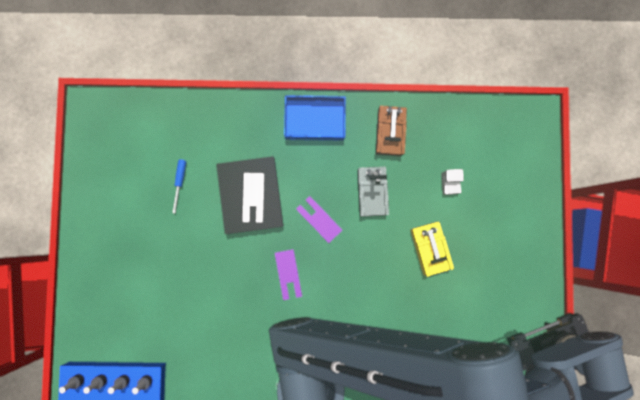

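View pics/scene0.png

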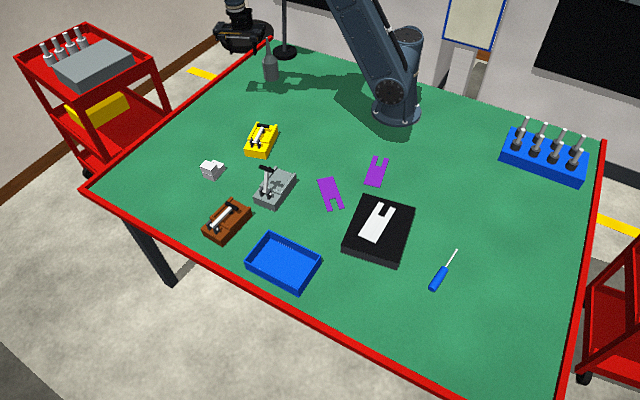

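Candidates in top.png: for the shim, steel/white on the riser (253,197), purple (319,223), purple (287,273); for the rest, grey (373,190), brown (391,130), yellow (433,250). I choose the steel shim on the black riser and the grey rest.

```bash
python3 - <<'E'
from h import *
np.set_printoptions(precision=4,suppress=True)
print(np.array(cams.calibration('wrist')['tool_from_camera']),np.array(cams.calibration('wrist')['mtx']))
im=cv2.imread('pics/top0.png');hsv=cv2.cvtColor(im,cv2.COLOR_BGR2HSV)
def rect(mask,box,z,nm):
    m=np.zeros(mask.shape,np.uint8);x0,y0,x1,y1=box;m[y0:y1,x0:x1]=mask[y0:y1,x0:x1]
    c=max(cv2.findContours(m,cv2.RETR_EXTERNAL,cv2.CHAIN_APPROX_NONE)[0],key=cv2.contourArea)
    w=onplane('top',c.reshape(-1,2),z)[:,:2]
    r=cv2.minAreaRect((w*1000).astype(np.float32));print(nm,r)
rect((hsv[...,2]>150).astype(np.uint8)*255,(235,165,270,228),.048,'shim')
rect((hsv[...,1]<90).astype(np.uint8)*255,(208,150,290,242),.045,'riser')
rect((hsv[...,1]<60).astype(np.uint8)*255,(350,160,395,222),.04,'rest')
big=cv2.resize(im[145:245,205:400],None,fx=4,fy=4,interpolation=cv2.INTER_CUBIC);cv2.imwrite('pics/crop.png',big)
E
```

```text
[[-0.0006 -0.9574 -0.2887  0.0788]
 [ 1.     -0.001   0.0011 -0.0002]
 [-0.0014 -0.2887  0.9574 -0.1373]
 [ 0.      0.      0.      1.    ]] [[282.0595   0.     317.0423]
 [  0.     282.0595 196.6166]
 [  0.       0.       1.    ]]
shim ((594.512939453125, 182.79151916503906), (64.65778350830078, 154.23080444335938), 89.62406921386719)
riser ((595.9969482421875, 192.71835327148438), (239.3438720703125, 186.4780731201172), 8.644539833068848)
rest ((619.4430541992188, -187.92433166503906), (153.62754821777344, 91.94155883789062), 3.542537212371826)
```

View pics/crop.png

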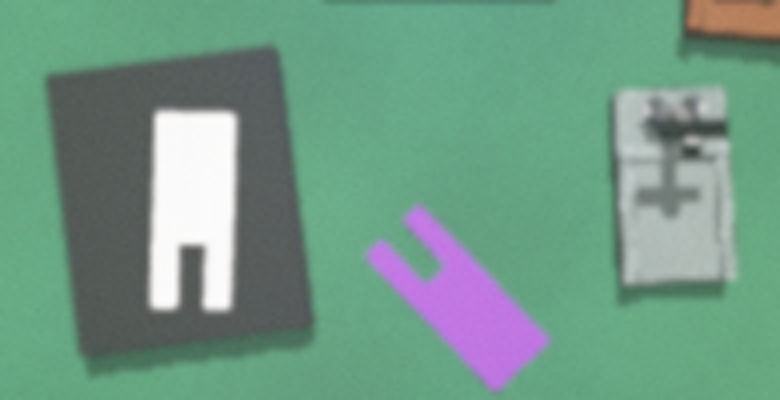

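Picture: the crop confirms the white/steel shim with its slot down (towards the robot) on the black riser, and the grey rest with its arm raised.

```bash
A='[0.107,0.255,0.01,0,0,-0.06]'
python3 -m handwheel '[[0.013,0.032,0,0,0,-0.01],[0.027,0.064,0,0,0,-0.02],[0.040,0.095,0,0,0,-0.03],[0.054,0.127,0,0,0,-0.04],[0.067,0.160,0,0,0,-0.05],[0.080,0.191,0,0,0,-0.06],[0.094,0.223,0,0,0,-0.07],[0.107,0.255,0,0,0,-0.08]]' -1
python3 -m handwheel '[[0.013,0.032,0,0,0,-0.01],[0.027,0.064,0,0,0,-0.02],[0.040,0.095,0,0,0,-0.03],[0.054,0.127,0,0,0,-0.04],[0.067,0.160,0,0,0,-0.05],[0.080,0.191,0,0,0,-0.06],[0.094,0.223,0,0,0,-0.07],[0.107,0.255,0,0,0,-0.08]]'
python3 -m handwheel '[[0.013,0.032,-0.005,0,0,-0.01],[0.027,0.064,-0.01,0,0,-0.02],[0.040,0.095,-0.02,0,0,-0.028],[0.054,0.127,-0.03,0,0,-0.028],[0.067,0.160,-0.035,0,0,-0.028],[0.080,0.191,-0.04,0,0,-0.028],[0.107,0.223,-0.045,0,0,-0.028],[0.107,0.255,-0.05,0,0,-0.028]]'
python3 - <<'E'
from h import *
np.set_printoptions(precision=4,suppress=True)
s,im,d=cap('wrist','w1'); print(s['time_s'],s['position'],s['tcp_rot'],s['joint_positions'],s['opening'],s['force'])
hsv=cv2.cvtColor(im,cv2.COLOR_BGR2HSV)
for q in('shim','shim_front','riser'):
  for k in models.tip_of(q,'wrist'): print(q,k['conf'],k['position'],onplane('wrist',[k['position']],.048,s))
E
```

```text
time_s: 1.97
position: [0.3369, -0.325, 0.2478]
tcp_rot: [[0.977, 0.213, 0.001], [0.213, -0.977, -0.001], [0.0, 0.001, -1.0]]
force: [-0.3, 0.5, 0.6]
opening: 0.479
grasp_force: 0.0
time_s: 2.63
position: [0.4441, -0.0698, 0.2479]
tcp_rot: [[0.999, 0.055, 0.001], [0.055, -0.999, -0.0], [0.001, 0.0, -1.0]]
force: [1.1, -0.3, 0.5]
opening: 0.008
grasp_force: 0.0
time_s: 3.3
position: [0.5557, 0.1855, 0.198]
tcp_rot: [[1.0, -0.001, 0.008], [-0.001, -1.0, 0.001], [0.008, -0.001, -1.0]]
force: [1.7, -0.7, 0.9]
opening: 0.008
grasp_force: 0.0
3.3 [0.5557 0.1855 0.198 ] [[ 1.     -0.0008  0.0078]
 [-0.0008 -1.      0.0007]
 [ 0.0078 -0.0007 -1.    ]] [ 7.5422 30.5533 90.9882 -0.0221 58.0115 97.5974] 0.0076586921930585205 [ 1.6829 -0.6571  0.8552]
shim 0.8 [315.7, 154.3] [[0.5942 0.1865 0.048 ]]
shim 0.65 [480.9, 202.6] [[0.5422 0.008  0.048 ]]
shim_front 0.8 [315.4, 224.8] [[0.5171 0.187  0.048 ]]
shim_front 0.73 [445.1, 158.8] [[0.5896 0.0532 0.048 ]]
```

View pics/w1.png

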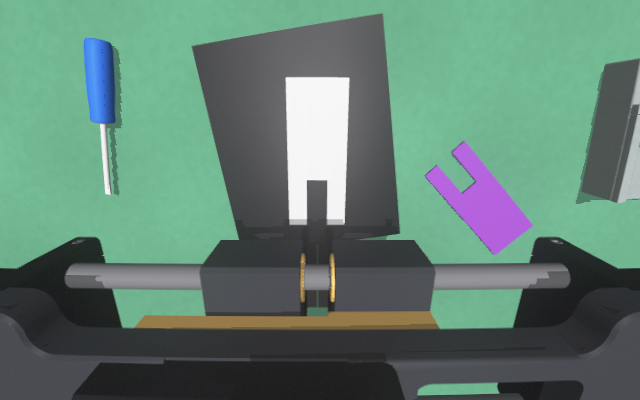

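The shim lies at (0.594, 0.186) with its front end at x≈0.518 (px 315,225). The riser's near edge is at row ~238. I'll descend with the fingers closed.

```bash
python3 -m handwheel '[[0.02,0,-0.03,0,0,0],[0.04,0,-0.06,0,0,0],[0.06,0,-0.09,0,0,0],[0.06,0,-0.11,0,0,0],[0.06,0,-0.118,0,0,0],[0.06,0,-0.118,0,0,0],[0.06,0,-0.118,0,0,0],[0.06,0,-0.118,0,0,0]]'
python3 -m handwheel '[[0,0,-0.001,0,0,0],[0,0,-0.002,0,0,0],[0,0,-0.003,0,0,0],[0,0,-0.004,0,0,0],[0,0,-0.005,0,0,0],[0,0,-0.005,0,0,0],[0,0,-0.005,0,0,0],[0,0,-0.005,0,0,0]]'
```

```text
time_s: 4.17
position: [0.6109, 0.1833, 0.0813]
tcp_rot: [[1.0, -0.001, 0.002], [-0.001, -1.0, 0.0], [0.002, -0.0, -1.0]]
force: [-0.4, -0.0, 0.9]
opening: 0.013
grasp_force: 0.0
time_s: 4.83
position: [0.6104, 0.1837, 0.0745]
tcp_rot: [[1.0, -0.0, -0.0], [-0.0, -1.0, -0.0], [-0.0, 0.0, -1.0]]
force: [-0.3, -0.5, 0.3]
opening: 0.003
grasp_force: 0.0
```

```bash
python3 -m handwheel '[[0,0,-0.001,0,0,0],[0,0,-0.001,0,0,0],[0,0,-0.0015,0,0,0],[0,0,-0.0015,0,0,0],[0,0,-0.002,0,0,0],[0,0,-0.002,0,0,0],[0,0,-0.002,0,0,0],[0,0,-0.002,0,0,0]]'
```

```text
time_s: 5.5
position: [0.6105, 0.1837, 0.0735]
tcp_rot: [[1.0, -0.0, 0.001], [-0.0, -1.0, 0.0], [0.001, -0.0, -1.0]]
force: [-1.7, -1.0, 6.2]
opening: 0.005
grasp_force: 3.1
```

```bash
python3 -m handwheel '[[-0.003,0,0,0,0,0],[-0.008,0,0,0,0,0],[-0.013,0,0,0,0,0],[-0.018,0,0,0,0,0],[-0.023,0,0,0,0,0],[-0.028,0,0,0,0,0],[-0.034,0,0,0,0,0],[-0.04,0,0,0,0,0]]'
python3 -m handwheel '[[-0.006,0,0,0,0,0],[-0.012,0,0,0,0,0],[-0.018,0,0,0,0,0],[-0.024,0,0,0,0,0],[-0.030,0,0,0,0,0],[-0.035,0,0,0,0,0],[-0.038,0,0,0,0,0],[-0.04,0,0,0,0,0]]'
python3 - <<'E'
from h import *
np.set_printoptions(precision=4,suppress=True)
s,im,d=cap('wrist','w2')
for q in('shim','shim_front'):
  for k in models.tip_of(q,'wrist'): print(q,k['conf'],k['position'],onplane('wrist',[k['position']],.048,s))
  cap('top')
  for k in models.tip_of(q,'top'): print(q,k['conf'],k['position'],onplane('top',[k['position']],.048))
E
```

```text
time_s: 6.17
position: [0.5714, 0.1838, 0.0734]
tcp_rot: [[1.0, -0.0, 0.004], [-0.0, -1.0, 0.0], [0.004, -0.0, -1.0]]
force: [2.2, -0.7, 5.7]
opening: 0.003
grasp_force: 2.8
time_s: 6.83
position: [0.5312, 0.1838, 0.0734]
tcp_rot: [[1.0, -0.0, 0.003], [-0.0, -1.0, 0.0], [0.003, -0.0, -1.0]]
force: [0.6, 0.3, 6.8]
opening: 0.005
grasp_force: 2.9
shim 0.87 [427.2, 380.6] [[0.4142 0.0995 0.048 ]]
shim 0.6 [567.4, 218.9] [[0.5462 0.025  0.048 ]]
shim 0.66 [316.7, 221.1] [[ 0.5235 -0.0144  0.048 ]]
shim 0.57 [248.8, 220.1] [[0.5236 0.1935 0.048 ]]
shim 0.57 [285.3, 273.4] [[0.3631 0.0789 0.048 ]]
shim_front 0.79 [517.5, 149.5] [[0.5896 0.0666 0.048 ]]
shim_front 0.73 [294.0, 298.3] [[0.2885 0.0512 0.048 ]]
shim_front 0.59 [301.9, 201.7] [[0.5824 0.032  0.048 ]]
```

```bash
python3 -m handwheel '[[0,0,0.02,0,0,0],[0,0,0.05,0,0,0],[-0.02,0,0.08,0,0,0],[-0.05,0,0.11,0,0,0],[-0.08,0,0.13,0,0,0],[-0.08,0,0.13,0,0,0],[-0.08,0,0.13,0,0,0],[-0.08,0,0.13,0,0,0]]'
python3 -m handwheel '[[0,0,0,0,0,0],[0,0,0,0,0,0],[0,0,0,0,0,0],[0,0,0,0,0,0],[0,0,0,0,0,0],[0,0,0,0,0,0],[0,0,0,0,0,0],[0,0,0,0,0,0]]' 1
cat > seg.py <<'E'
from h import *
def shim(n,s,im,z,box=None):
    hsv=cv2.cvtColor(im,cv2.COLOR_BGR2HSV); m=((hsv[...,2]>190)&(hsv[...,1]<40)).astype(np.uint8)*255
    if box: 
        k=np.zeros_like(m);k[box[1]:box[3],box[0]:box[2]]=255;m&=k
    c=max(cv2.findContours(m,cv2.RETR_EXTERNAL,cv2.CHAIN_APPROX_NONE)[0],key=cv2.contourArea)
    w=onplane(n,c.reshape(-1,2),z,s)[:,:2]
    return cv2.minAreaRect((w*1000).astype(np.float32)),cv2.boundingRect(c)
E
python3 - <<'E'
from h import *; import seg
s,im,d=cap('wrist','w3');print(s['position'],seg.shim('wrist',s,im,.048))
st,t,_=cap('top','t3');print(seg.shim('top',st,t,.048,(225,160,275,260)))
for q in('shim','shim_front'):
  for k in models.tip_of(q,'wrist'): print(q,k['conf'],k['position'],onplane('wrist',[k['position']],.048,s))
E
```

```text
time_s: 7.85
position: [0.4503, 0.1837, 0.2023]
tcp_rot: [[1.0, -0.0, 0.0], [-0.0, -1.0, -0.0], [0.0, 0.0, -1.0]]
force: [0.3, 0.2, 0.6]
opening: 0.008
grasp_force: 0.0
time_s: 8.52
position: [0.4504, 0.1836, 0.2025]
tcp_rot: [[1.0, -0.0, -0.0], [-0.0, -1.0, -0.0], [-0.0, 0.0, -1.0]]
force: [0.4, 0.1, 0.2]
opening: 0.529
grasp_force: 0.0
[0.45041701 0.18363335 0.20248442] (((513.372802734375, 185.62734985351562), (60.807926177978516, 149.683349609375), 89.58499145507812), (283, 47, 65, 153))
(((539.4751586914062, 181.3566131591797), (98.11534118652344, 61.31821823120117), 0.8506969213485718), (243, 199, 21, 33))
shim 0.96 [315.0, 127.5] [[0.51412444 0.18525882 0.048     ]]
shim 0.59 [491.5, 113.2] [[0.52878162 0.00773243 0.048     ]]
shim_front 0.87 [453.5, 61.2] [[0.57642018 0.05270023 0.048     ]]
shim_front 0.58 [314.2, 200.7] [[0.43677266 0.18634735 0.048     ]]
```

View pics/w3.png

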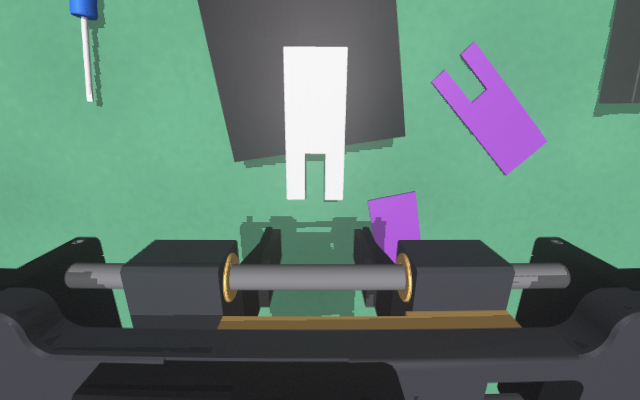

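The shim now overhangs the riser edge (row ~156) by ~44 mm, with its front at (315,200). Its centre is (0.513, 0.186), yaw −0.4°. I'll grip across its width, 22 mm from the front.

```bash
python3 -m handwheel '[[0.01,0.002,-0.02,0,0,0],[0.01,0.002,-0.04,0,0,0],[0.01,0.002,-0.06,0,0,0],[0.01,0.002,-0.08,0,0,0],[0.01,0.002,-0.10,0,0,0],[0.01,0.002,-0.11,0,0,0],[0.01,0.002,-0.11,0,0,0],[0.01,0.002,-0.11,0,0,0]]' 1
python3 -m handwheel '[[0,0,-0.01,0,0,0],[0,0,-0.02,0,0,0],[0,0,-0.03,0,0,0],[0,0,-0.038,0,0,0],[0,0,-0.04,0,0,0],[0,0,-0.04,0,0,0],[0,0,-0.04,0,0,0],[0,0,-0.04,0,0,0]]'
python3 -m handwheel '[[0,0,0,0,0,0],[0,0,0,0,0,0],[0,0,0,0,0,0],[0,0,0,0,0,0],[0,0,0,0,0,0],[0,0,0,0,0,0],[0,0,0,0,0,0],[0,0,0,0,0,0]]' -1
```

```text
time_s: 9.38
position: [0.4604, 0.1856, 0.0925]
tcp_rot: [[1.0, -0.0, -0.001], [-0.0, -1.0, -0.0], [-0.001, 0.0, -1.0]]
force: [0.5, 0.1, -0.2]
opening: 1.002
grasp_force: 0.0
time_s: 10.05
position: [0.4606, 0.1857, 0.0527]
tcp_rot: [[1.0, -0.0, 0.0], [-0.0, -1.0, 0.0], [0.0, -0.0, -1.0]]
force: [0.3, -0.4, -0.4]
opening: 1.0
grasp_force: 0.0
time_s: 10.72
position: [0.4604, 0.1857, 0.0526]
tcp_rot: [[1.0, -0.0, 0.0], [-0.0, -1.0, 0.0], [0.0, -0.0, -1.0]]
force: [-0.6, 0.3, 0.2]
opening: 0.677
grasp_force: 30.0
```

```bash
python3 -m handwheel '[[0,0,0.002,0,0,0],[0,0,0.006,0,0,0],[0,0,0.014,0,0,0],[0,0,0.03,0,0,0],[0,0,0.05,0,0,0],[0,0,0.07,0,0,0],[0,0,0.085,0,0,0],[0,0,0.1,0,0,0]]'
python3 -m handwheel '[[0,0,0.015,0,0,0],[0,0,0.025,0,0,0],[0,0,0.03,0,0,0],[0,0,0.03,0,0,0],[0,0,0.03,0,0,0],[0,0,0.03,0,0,0],[0,0,0.03,0,0,0],[0,0,0.03,0,0,0]]'
python3 - <<'E'
from h import *; import seg
np.set_printoptions(precision=4,suppress=True)
s,im,d=cap('wrist','w4');print(s['position'],s['grasp_force'],s['force'])
r=seg.shim('wrist',s,im,s['position'][2]-.0045,);print(r)
hsv=cv2.cvtColor(im,cv2.COLOR_BGR2HSV); m=((hsv[...,2]>190)&(hsv[...,1]<40)&(d>.1)&(d<.3))
ys,xs=np.nonzero(m);i=np.arange(0,len(xs),max(1,len(xs)//300))
P=bydepth('wrist',np.c_[xs,ys][i],d,s);P=P[np.abs(P[:,2]-s['position'][2])<.04]
A=np.c_[P[:,:2]-s['position'][:2],np.ones(len(P))];c=np.linalg.lstsq(A,P[:,2],rcond=None)[0];print(len(P),c,np.std(A@c-P[:,2]),P.min(0),P.max(0))
E
```

```text
time_s: 11.38
position: [0.4601, 0.1856, 0.154]
tcp_rot: [[1.0, -0.0, 0.0], [-0.0, -1.0, 0.0], [0.0, -0.0, -1.0]]
force: [0.8, -0.0, -1.7]
opening: 0.674
grasp_force: 30.0
time_s: 12.05
position: [0.4599, 0.1855, 0.1818]
tcp_rot: [[1.0, -0.0, -0.002], [-0.0, -1.0, -0.0], [-0.002, 0.0, -1.0]]
force: [0.1, 0.2, -2.1]
opening: 0.677
grasp_force: 30.0
[0.4599 0.1855 0.1818] 29.999590516090393 [ 0.0843  0.2036 -2.0627]
(((528.95703125, 185.3948516845703), (59.245269775390625, 114.60628509521484), 89.98282623291016), (251, 0, 132, 240))
298 [-0.037  -0.0029  0.1772] 0.00021578913895570272 [0.4572 0.1558 0.1721] [0.588  0.2154 0.178 ]
```

View pics/w4.png

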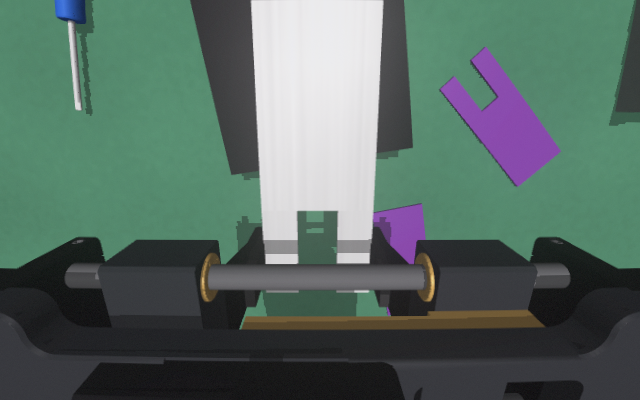

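The shim is held near level: the fit gives a 2° droop, with the slot end at row 211. Now to view the rest from its side.

```bash
python3 -m handwheel '[[0.002,-0.005,0.005,0,0,0],[0.006,-0.018,0.01,0,0,0],[0.01,-0.035,0.02,0,0,0],[0.014,-0.055,0.03,0,0,0],[0.018,-0.075,0.03,0,0,0],[0.022,-0.095,0.03,0,0,0],[0.026,-0.115,0.03,0,0,0],[0.03,-0.135,0.03,0,0,0]]'
python3 -m handwheel '[[0.004,-0.02,0,0,0,0],[0.008,-0.04,0,0,0,0],[0.012,-0.06,0,0,0,0],[0.016,-0.075,0,0,0,0],[0.02,-0.085,0,0,0,0],[0.02,-0.09,0,0,0,0],[0.02,-0.09,0,0,0,0],[0.02,-0.09,0,0,0,0]]'
cat > rest.py <<'E'
from h import *
np.set_printoptions(precision=4,suppress=True)
def cloud(n,s,d,step=1):
    K,D,R,o=pose(n,s); ys,xs=np.nonzero(d>0)
    px=np.c_[xs,ys].astype(float)[::step]
    u=cv2.undistortPoints(px.reshape(-1,1,2),K,D).reshape(-1,2)
    return px,o+(np.c_[u,np.ones(len(u))]*d[ys,xs][::step,None])@R.T
def find(n,s,d,c0=(.62,-.187)):
    px,P=cloud(n,s,d)
    near=np.hypot(P[:,0]-c0[0],P[:,1]-c0[1])<.12
    for lo,hi in((.030,.055),(.036,.044),(.045,.052)):
        q=P[near&(P[:,2]>lo)&(P[:,2]<hi)]
        print(lo,hi,len(q),np.median(q[:,2]) if len(q) else '',cv2.minAreaRect((q[:,:2]*1000).astype(np.float32)) if len(q)>9 else '')
    q=P[near&(P[:,2]>.07)&(P[:,2]<.17)]
    if len(q): print('arm',q.min(0),q.max(0),q[q[:,2]>q[:,2].max()-.006].mean(0))
    return px,P
E
python3 - <<'E'
from rest import *
s,im,d=cap('wrist','w5');print(s['position'],s['grasp_force'],s['joint_positions'])
px,P=find('wrist',s,d)
np.savez('w5.npz',P=P,px=px)
for q in('rest','rest_stop','clamp_bar'):
  for k in models.tip_of(q,'wrist'): print(q,k['conf'],k['position'],bydepth('wrist',[k['position']],d,s))
E
```

```text
time_s: 12.77
position: [0.4906, 0.0493, 0.2128]
tcp_rot: [[1.0, -0.0, 0.0], [-0.0, -1.0, -0.0], [0.0, 0.0, -1.0]]
force: [-0.9, 0.4, -1.5]
opening: 0.679
grasp_force: 30.0
time_s: 13.43
position: [0.5099, -0.039, 0.2124]
tcp_rot: [[1.0, -0.0, -0.001], [-0.0, -1.0, 0.001], [-0.001, -0.001, -1.0]]
force: [-0.5, -0.3, -3.0]
opening: 0.677
grasp_force: 30.0
[ 0.5099 -0.039   0.2124] 29.99966561794281 [-16.9174  24.3683 100.3618   0.0241  55.3309  73.0922]
0.03 0.055 12221 0.04065955919112069 ((619.109619140625, -185.32977294921875), (150.69558715820312, 87.43417358398438), 3.466480016708374)
0.036 0.044 8655 0.040296769520517084 ((619.2032470703125, -183.83558654785156), (149.66297912597656, 86.47330474853516), 2.0027501583099365)
0.045 0.052 3117 0.04821786554133756 ((613.7315673828125, -185.6905975341797), (139.60057067871094, 87.07136535644531), 3.7120320796966553)
arm [ 0.628  -0.2093  0.0701] [ 0.6835 -0.1574  0.1577] [ 0.6476 -0.1822  0.1544]
rest 0.97 [439.9, 85.5] [[ 0.6153 -0.1665  0.0399]]
rest 0.58 [559.6, 222.8] [[ 0.4629 -0.3302  0.0424]]
rest 0.56 [316.7, 164.1] [[ 0.5629 -0.039   0.2058]]
rest_stop 0.96 [583.6, 225.3] [[ 0.4621 -0.355   0.0487]]
rest_stop 0.77 [460.8, 61.1] [[ 0.6387 -0.1848  0.0411]]
clamp_bar 0.66 [602.1, 272.0] [[ 0.5466 -0.1187  0.2829]]
clamp_bar 0.63 [541.6, 16.4] [[ 0.6468 -0.1786  0.1553]]
```

View pics/w5.png

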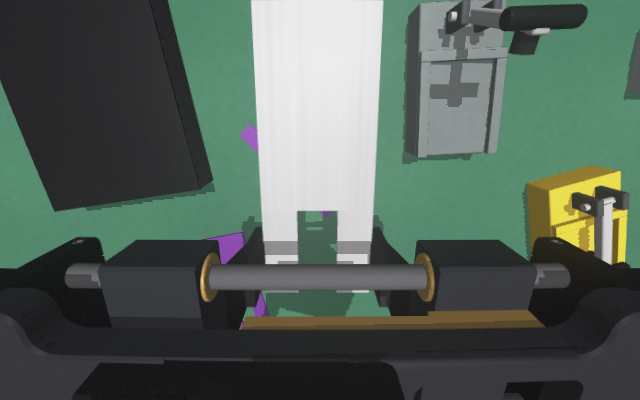

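```bash
python3 - <<'E'
from rest import *
f=np.load('w5.npz');P=f['P'];px=f['px'];im=cv2.imread('pics/w5.png')
def rf(P,y,c): a=np.radians(y);d=P[:,:2]-c;return np.c_[d[:,0]*np.cos(a)+d[:,1]*np.sin(a),-d[:,0]*np.sin(a)+d[:,1]*np.cos(a)]
c=np.array([.6191,-.1853]);near=np.hypot(*(P[:,:2]-c).T)<.12
F=P[near&(P[:,2]>.045)&(P[:,2]<.051)];T=P[near&(P[:,2]>.038)&(P[:,2]<.0425)]
r=rf(F,3.5,c);t=rf(T,3.5,c)
for sgn in(1,-1):
    X=[];lo=[];hi=[]
    for x in np.arange(-.07,.012,.006):
        k=r[(abs(r[:,0]-x)<.003)&(r[:,1]*sgn>.02)]
        if len(k)>4: X.append(x);lo.append(k[:,1].min());hi.append(k[:,1].max())
    print(sgn,'min edge',np.polyfit(X,lo,1),'max edge',np.polyfit(X,hi,1),len(X))
X=[];lo=[];hi=[]
for x in np.arange(-.07,.012,.006):
    k=t[abs(t[:,0]-x)<.003]; k=k[abs(k[:,1])<.04]
    if len(k)>4: X.append(x);lo.append(k[:,1].min());hi.append(k[:,1].max())
print('floor',np.polyfit(X,lo,1),np.polyfit(X,hi,1))
print('front x',np.percentile(t[:,0],1),t[:,0].min())
# shim in tool frame
S=P[(P[:,2]>.198)&(P[:,2]<.212)&(abs(P[:,1]+.039)<.05)&(P[:,0]>.50)&(P[:,0]<.68)]
S=S-np.array([.5099,-.039,.2124]);X=[];lo=[];hi=[]
for x in np.arange(.03,.12,.006):
    k=S[abs(S[:,0]-x)<.003]
    if len(k)>9:X.append(x);lo.append(k[:,1].min());hi.append(k[:,1].max())
print('shim edges',np.polyfit(X,lo,1),np.polyfit(X,hi,1),'slope',np.polyfit(S[:,0],S[:,2],1),'y',np.polyfit(S[:,1],S[:,2],1))
m=S[(abs(S[:,1])<.006)];print('slot end x',np.sort(m[:,0])[:5], S[:,0].max())
E
```

```text
1 min edge [-0.0033  0.0329] max edge [-0.003   0.0429] 14
-1 min edge [-0.0027 -0.0432] max edge [-0.0013 -0.0324] 14
floor [-0.0055 -0.0343] [0.0056 0.0301]
front x -0.07282820307054062 -0.0753545901242403
shim edges [-0.0051 -0.0296] [0.0048 0.0295] slope [-0.0352 -0.0047] y [-0.0007 -0.0072]
slot end x [0.0278 0.0279 0.028  0.0281 0.0281] 0.1286509491205785
```

Rest measured: centre (0.6191, −0.1853), yaw 3.35°. The shim sits centred in the jaws, with its front 22 mm behind the TCP. The TCP home is (0.511, −0.192, 0.0476); I'll enter 40 mm back, clear of the raised foot.

```bash
python3 -m handwheel '[[-0.002,-0.005,0,0,-0.002,0.004],[-0.006,-0.02,0,0,-0.004,0.008],[-0.012,-0.042,0,0,-0.006,0.012],[-0.018,-0.066,0,0,-0.009,0.017],[-0.024,-0.092,0,0,-0.012,0.022],[-0.03,-0.118,0,0,-0.014,0.026],[-0.036,-0.140,0,0,-0.016,0.029],[-0.0387,-0.1544,0,0,-0.016,0.029]]'
python3 -m handwheel '[[0,0,-0.01,0,0,0],[0,0,-0.03,0,0,0],[0,0,-0.055,0,0,0],[0,0,-0.08,0,0,0],[0,0,-0.105,0,0,0],[0,0,-0.125,0,0,0],[0,0,-0.135,0,0,0],[0,0,-0.135,0,0,0]]'
python3 -m handwheel '[[0,0,0,0,0,0],[0,0,0,0,0,0],[0,0,0,0,0,0],[0,0,0,0,0,0],[0,0,0,0,0,0],[0,0,0,0,0,0],[0,0,0,0,0,0],[0,0,0,0,0,0]]'
python3 - <<'E'
from rest import *
s,im,d=cap('wrist','w6')
px,P=cloud('wrist',s,d);p=np.array(s['position']);a=np.arctan2(s['tcp_rot'][1][0],s['tcp_rot'][0][0]);print(p,np.degrees(a),s['force'])
D=P-p;L=np.c_[D[:,0]*np.cos(a)+D[:,1]*np.sin(a),-D[:,0]*np.sin(a)+D[:,1]*np.cos(a),P[:,2]]
S=L[(abs(L[:,0]-.07)<.045)&(abs(L[:,1])<.0325)&(L[:,2]>.058)&(L[:,2]<.082)]
print('slope',np.polyfit(S[:,0],S[:,2],1),'roll',np.polyfit(S[:,1],S[:,2],1))
F=L[(L[:,0]>.03)&(L[:,0]<.12)&(L[:,2]>.045)&(L[:,2]<.051)]
for g in(1,-1):
    k=F[(F[:,1]*g>.03)&(F[:,1]*g<.05)]
    if len(k): print(g,len(k),[(round(x,3),k[abs(k[:,0]-x)<.006][:,1].min().round(4),k[abs(k[:,0]-x)<.006][:,1].max().round(4)) for x in(.05,.08,.11) if (abs(k[:,0]-x)<.006).any()])
E
```

```text
time_s: 14.3
position: [0.4709, -0.1958, 0.2127]
tcp_rot: [[0.998, 0.057, 0.032], [0.057, -0.998, -0.0], [0.032, 0.002, -0.999]]
force: [-0.1, 0.6, -1.6]
opening: 0.677
grasp_force: 30.0
time_s: 14.97
position: [0.4705, -0.193, 0.0757]
tcp_rot: [[0.998, 0.058, 0.028], [0.058, -0.998, 0.003], [0.028, -0.002, -1.0]]
force: [-0.2, -0.0, -1.4]
opening: 0.676
grasp_force: 30.0
time_s: 15.63
position: [0.4718, -0.1938, 0.0777]
tcp_rot: [[0.998, 0.058, 0.032], [0.058, -0.998, 0.001], [0.032, 0.001, -0.999]]
force: [0.7, -0.2, -2.3]
opening: 0.681
grasp_force: 30.0
[ 0.4718 -0.1938  0.0777] 3.318756634240247 [ 0.6573 -0.1613 -2.2976]
slope [-0.0132  0.0731] roll [-0.0032  0.0721]
1 1221 [(0.08, np.float64(0.0346), np.float64(0.0428)), (0.11, np.float64(0.0346), np.float64(0.043))]
-1 1257 [(0.08, np.float64(-0.0431), np.float64(-0.0348)), (0.11, np.float64(-0.0437), np.float64(-0.0349))]
```

Fences are symmetric about the shim (±43 mm outer). Lowering.

```bash
python3 -m handwheel '[[0,0,-0.004,0,-0.001,0],[0,0,-0.010,0,-0.003,0],[0,0,-0.016,0,-0.005,0],[0,0,-0.021,0,-0.006,0],[0,0,-0.024,0,-0.006,0],[0,0,-0.0257,0,-0.006,0],[0,0,-0.0257,0,-0.006,0],[0,0,-0.0257,0,-0.006,0]]'
python3 -m handwheel '[[0,0,-0.001,0,0,0],[0,0,-0.002,0,0,0],[0,0,-0.003,0,0,0],[0,0,-0.004,0,0,0],[0,0,-0.004,0,0,0],[0,0,-0.004,0,0,0],[0,0,-0.004,0,0,0],[0,0,-0.004,0,0,0]]'
```

```text
time_s: 16.35
position: [0.4717, -0.1938, 0.0517]
tcp_rot: [[0.997, 0.058, 0.044], [0.058, -0.998, 0.001], [0.044, 0.001, -0.999]]
force: [-0.8, 0.5, -1.1]
opening: 0.678
grasp_force: 30.0
time_s: 17.02
position: [0.4717, -0.1938, 0.0479]
tcp_rot: [[0.997, 0.058, 0.044], [0.058, -0.998, 0.001], [0.044, 0.002, -0.999]]
force: [0.6, -0.1, -1.9]
opening: 0.679
grasp_force: 30.0
```

```bash
python3 -m handwheel '[[0.003,0.0002,0,0,0,0],[0.008,0.0005,0,0,0,0],[0.014,0.0008,0,0,0,0],[0.020,0.0012,0,0,0,0],[0.026,0.0015,0,0,0,0],[0.031,0.0018,0,0,0,0],[0.035,0.002,0,0,0,0],[0.036,0.0021,0,0,0,0]]'
python3 -m handwheel '[[0.0005,0,0,0,0,0],[0.001,0,0,0,0,0],[0.0015,0.0001,0,0,0,0],[0.002,0.0001,0,0,0,0],[0.0025,0.0001,0,0,0,0],[0.003,0.0002,0,0,0,0],[0.003,0.0002,0,0,0,0],[0.003,0.0002,0,0,0,0]]'
```

```text
time_s: 17.68
position: [0.5088, -0.1917, 0.0479]
tcp_rot: [[0.997, 0.058, 0.045], [0.058, -0.998, 0.0], [0.045, 0.002, -0.999]]
force: [-0.1, 0.5, -1.8]
opening: 0.677
grasp_force: 30.0
time_s: 18.35
position: [0.5107, -0.1915, 0.0479]
tcp_rot: [[0.997, 0.058, 0.044], [0.058, -0.998, 0.001], [0.044, 0.002, -0.999]]
force: [0.1, 1.6, -1.5]
opening: 0.676
grasp_force: 30.0
```

Lower onto the floor, then nudge to the stop.

```bash
python3 -m handwheel '[[0,0,-0.0003,0,0,0],[0,0,-0.0006,0,0,0],[0,0,-0.001,0,0,0],[0,0,-0.001,0,0,0],[0,0,-0.001,0,0,0],[0,0,-0.001,0,0,0],[0,0,-0.001,0,0,0],[0,0,-0.001,0,0,0]]'
python3 -m handwheel '[[0.0005,0,0,0,0,0],[0.001,0,0,0,0,0],[0.0015,0.0001,0,0,0,0],[0.002,0.0001,0,0,0,0],[0.002,0.0001,0,0,0,0],[0.002,0.0001,0,0,0,0],[0.002,0.0001,0,0,0,0],[0.002,0.0001,0,0,0,0]]'
```

```text
time_s: 19.02
position: [0.5107, -0.1915, 0.0469]
tcp_rot: [[0.997, 0.058, 0.044], [0.058, -0.998, 0.001], [0.044, 0.002, -0.999]]
force: [-1.7, -0.3, 0.3]
opening: 0.678
grasp_force: 30.0
time_s: 19.68
position: [0.5114, -0.1913, 0.0468]
tcp_rot: [[0.997, 0.058, 0.041], [0.058, -0.998, 0.002], [0.041, 0.001, -0.999]]
force: [-5.3, -2.7, 2.7]
opening: 0.677
grasp_force: 30.0
```

```bash
python3 -m handwheel '[[0,0,0,0,0,0],[0,0,0,0,0,0],[0,0,0,0,0,0],[0,0,0,0,0,0],[0,0,0,0,0,0],[0,0,0,0,0,0],[0,0,0,0,0,0],[0,0,0,0,0,0]]' 1
python3 -m handwheel '[[0,0,0.005,0,0,0],[0,0,0.02,0,0.005,0],[-0.005,0,0.05,0,0.01,0],[-0.01,0,0.08,0,0.016,0],[-0.02,0,0.11,0,0.022,0],[-0.03,0,0.14,0,0.022,0],[-0.03,0,0.15,0,0.022,0],[-0.03,0,0.15,0,0.022,0]]'
python3 - <<'E'
from rest import *
s,im,d=cap('wrist','w7')
px,P=cloud('wrist',s,d);c=np.array([.6191,-.1853]);a=np.radians(3.35);print(s['position'],s['tcp_rot'])
D=P[:,:2]-c;L=np.c_[D[:,0]*np.cos(a)+D[:,1]*np.sin(a),-D[:,0]*np.sin(a)+D[:,1]*np.cos(a),P[:,2]]
hsv=cv2.cvtColor(im,cv2.COLOR_BGR2HSV);v=hsv[px[:,1].astype(int),px[:,0].astype(int)]
S=L[(v[:,2]>180)&(v[:,1]<40)&(abs(L[:,2]-.043)<.006)&(abs(L[:,1])<.05)&(L[:,0]<.04)&(L[:,0]>-.15)]
print(len(S),S.min(0),S.max(0),cv2.minAreaRect((S[:,:2]*1000).astype(np.float32)),np.polyfit(S[:,0],S[:,2],1))
B=L[(abs(L[:,1])<.03)&(L[:,2]>.1)&(L[:,2]<.17)&(L[:,0]>-.03)&(L[:,0]<.09)]
print('arm',B.min(0),B.max(0),B[B[:,2]>B[:,2].max()-.004].mean(0))
for x in np.arange(0,.07,.01):
    k=B[abs(B[:,0]-x)<.005]
    if len(k):print(x,k[:,2].max())
E
```

```text
time_s: 20.35
position: [0.5128, -0.1913, 0.0468]
tcp_rot: [[0.997, 0.058, 0.044], [0.058, -0.998, 0.001], [0.044, 0.002, -0.999]]
force: [-0.5, 0.5, -0.5]
opening: 0.994
grasp_force: 0.0
time_s: 21.02
position: [0.484, -0.1923, 0.1999]
tcp_rot: [[0.998, 0.057, 0.006], [0.057, -0.998, -0.003], [0.006, 0.003, -1.0]]
force: [0.4, -0.3, 0.4]
opening: 1.001
grasp_force: 0.0
[ 0.484  -0.1923  0.1999] [[ 0.9983  0.0574  0.0059]
 [ 0.0574 -0.9983 -0.0029]
 [ 0.0057  0.0032 -1.    ]]
9637 [-0.1292 -0.0426  0.0379] [0.04   0.0421 0.049 ] ((-44.6068115234375, -0.2621612548828125), (169.18121337890625, 84.75847625732422), 0.014110779389739037) [0.015  0.0444]
arm [ 0.0085 -0.0073  0.1327] [0.0124 0.0073 0.1408] [ 0.0099 -0.0004  0.1386]
0.01 0.14082100215275836
```

View pics/w7.png

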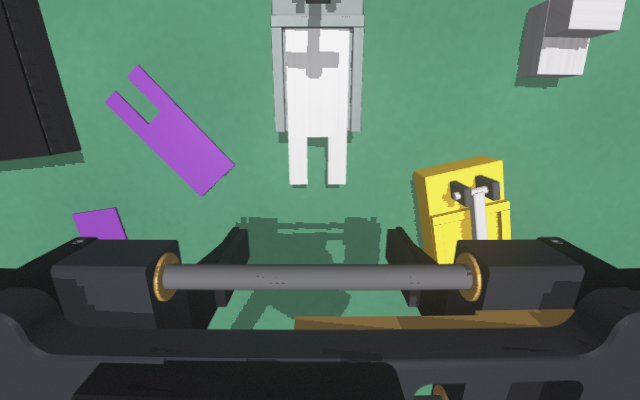

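The shim lies flat between the fences with its plain end at the stop; its front is at px (317,184), −129 mm in the rest frame (home is −130). Next: close the fingers and go behind the raised bar.

```bash
python3 -m handwheel '[[0,0,0.015,0,0,0],[0.01,0,0.03,0,0,0],[0.03,0.002,0.04,0,0,0],[0.06,0.003,0.04,0,0,0],[0.09,0.005,0.04,0,0,0],[0.12,0.006,0.04,0,0,0],[0.15,0.008,0.04,0,0,0],[0.18,0.01,0.04,0,0,0]]' -1
python3 -m handwheel '[[0.0085,0,0,0,0,0],[0.0085,0,0,0,0,0],[0.0085,0,0,0,0,0],[0.0085,0,0,0,0,0],[0.0085,0,0,0,0,0],[0.0085,0,0,0,0,0],[0.0085,0,0,0,0,0],[0.0085,0,0,0,0,0]]'
```

```text
time_s: 21.73
position: [0.6635, -0.1807, 0.2337]
tcp_rot: [[0.998, 0.058, -0.004], [0.058, -0.998, 0.003], [-0.004, -0.003, -1.0]]
force: [-0.3, -0.3, 0.1]
opening: 0.48
grasp_force: 0.0
time_s: 22.4
position: [0.6708, -0.1816, 0.2374]
tcp_rot: [[0.998, 0.057, 0.0], [0.057, -0.998, 0.001], [0.0, -0.001, -1.0]]
force: [-0.4, -0.6, 1.1]
opening: 0.007
grasp_force: 0.0
```

```bash
python3 -m handwheel '[[0.001,0,-0.02,0,0,0],[0.001,0,-0.04,0,0,0],[0.001,0,-0.055,0,0,0],[0.001,0,-0.065,0,0,0],[0.001,0,-0.069,0,0,0],[0.001,0,-0.069,0,0,0],[0.001,0,-0.069,0,0,0],[0.001,0,-0.069,0,0,0]]'
python3 -m handwheel '[[-0.003,0,0,0,0,0],[-0.006,0,0,0,0,0],[-0.009,-0.0005,-0.001,0,0,0],[-0.012,-0.0007,-0.002,0,0,0],[-0.015,-0.0009,-0.003,0,0,0],[-0.018,-0.001,-0.004,0,0,0],[-0.021,-0.0012,-0.0045,0,0,0],[-0.0235,-0.0014,-0.005,0,0,0]]'
```

```text
time_s: 23.07
position: [0.673, -0.1817, 0.1692]
tcp_rot: [[0.998, 0.058, 0.002], [0.058, -0.998, -0.0], [0.002, 0.0, -1.0]]
force: [-0.0, 0.4, 1.0]
opening: 0.006
grasp_force: 0.0
time_s: 23.73
position: [0.6484, -0.1828, 0.1625]
tcp_rot: [[0.998, 0.058, -0.0], [0.058, -0.998, 0.001], [0.0, -0.001, -1.0]]
force: [1.6, -0.5, -1.2]
opening: 0.005
grasp_force: 0.8
```

Contact is light; following the arc.

```bash
python3 -m handwheel '[[-0.0045,-0.0003,-0.0022,0,0,0],[-0.009,-0.0005,-0.005,0,0,0],[-0.014,-0.0008,-0.008,0,0,0],[-0.0185,-0.0011,-0.0117,0,0,0],[-0.0225,-0.0013,-0.0155,0,0,0],[-0.0265,-0.0015,-0.0195,0,0,0],[-0.030,-0.0017,-0.0237,0,0,0],[-0.0333,-0.0019,-0.0278,0,0,0]]'
python3 -m handwheel '[[-0.0018,-0.0001,-0.003,0,0,0],[-0.0038,-0.0002,-0.0063,0,0,0],[-0.0056,-0.0003,-0.0095,0,0,0],[-0.0073,-0.0004,-0.0127,0,0,0],[-0.0073,-0.0004,-0.0127,0,0,0],[-0.0073,-0.0004,-0.0127,0,0,0],[-0.0073,-0.0004,-0.0127,0,0,0],[-0.0073,-0.0004,-0.0127,0,0,0]]'
python3 - <<'E'
from rest import *
s,im,d=cap('top','t8');w,wi,wd=cap('wrist','w8')
for n,ss,dd in(('wrist',w,wd),('scene',*cap('scene','s8')[::2])):
  for k in models.tip_of('clamp_bar',n): print(n,k['conf'],k['position'],bydepth(n,[k['position']],dd,ss))
E
```

```text
time_s: 24.4
position: [0.6153, -0.1847, 0.1347]
tcp_rot: [[0.998, 0.058, 0.001], [0.058, -0.998, 0.001], [0.001, -0.001, -1.0]]
force: [1.8, 0.7, -1.1]
opening: 0.007
grasp_force: 1.7
time_s: 25.07
position: [0.6077, -0.185, 0.1225]
tcp_rot: [[0.998, 0.058, -0.001], [0.058, -0.998, 0.001], [-0.001, -0.001, -1.0]]
force: [1.2, -0.6, 0.6]
opening: 0.007
grasp_force: 0.6
scene 0.57 [229.1, 210.1] [[ 0.7952 -0.2334  0.0649]]
scene 0.56 [279.3, 168.9] [[ 0.595  -0.1719  0.1017]]
```

```bash
python3 -m handwheel '[[0.003,0,0.008,0,0,0],[0.003,0,0.018,0,0,0],[0,0,0.022,0,0,0],[-0.011,-0.0008,0.022,0,0,0],[-0.0215,-0.0015,0.022,0,0,0],[-0.0215,-0.0015,0.022,0,0,0],[-0.0215,-0.0015,0.022,0,0,0],[-0.0215,-0.0015,0.022,0,0,0]]'
python3 -m handwheel '[[0,0,-0.006,0,0,0],[0,0,-0.012,0,0,0],[0,0,-0.018,0,0,0],[0,0,-0.024,0,0,0],[0,0,-0.03,0,0,0],[0,0,-0.035,0,0,0],[0,0,-0.039,0,0,0],[0,0,-0.042,0,0,0]]'
python3 -m handwheel '[[0,0,-0.002,0,0,0],[0,0,-0.004,0,0,0],[0,0,-0.005,0,0,0],[0,0,-0.005,0,0,0],[0,0,-0.005,0,0,0],[0,0,-0.005,0,0,0],[0,0,-0.005,0,0,0],[0,0,-0.005,0,0,0]]'
```

```text
time_s: 25.98
position: [0.5872, -0.1868, 0.1449]
tcp_rot: [[0.998, 0.058, 0.001], [0.058, -0.998, 0.0], [0.001, -0.0, -1.0]]
force: [-0.5, -0.4, -0.7]
opening: 0.008
grasp_force: 0.0
time_s: 26.65
position: [0.5864, -0.1864, 0.1015]
tcp_rot: [[0.998, 0.058, -0.001], [0.058, -0.998, 0.001], [-0.001, -0.001, -1.0]]
force: [-0.6, -0.3, -0.0]
opening: 0.008
grasp_force: 0.2
time_s: 27.32
position: [0.5867, -0.1866, 0.0977]
tcp_rot: [[0.998, 0.058, 0.0], [0.058, -0.998, 0.001], [0.0, -0.001, -1.0]]
force: [-0.5, 0.5, 4.3]
opening: 0.004
grasp_force: 2.1
```

```bash
python3 -m handwheel '[[0,0,-0.0005,0,0,0],[0,0,-0.001,0,0,0],[0,0,-0.0015,0,0,0],[0,0,-0.002,0,0,0],[0,0,-0.002,0,0,0],[0,0,-0.002,0,0,0],[0,0,-0.002,0,0,0],[0,0,-0.002,0,0,0]]'
python3 -m handwheel '[[0,0,0.005,0,0,0],[0,0,0.02,0,0,0],[0,0,0.04,0,0,0],[-0.03,0,0.07,0,0,0],[-0.06,0,0.1,0,0,0],[-0.09,0,0.12,0,0,0],[-0.11,0,0.12,0,0,0],[-0.11,0,0.12,0,0,0]]'
python3 - <<'E'
from rest import *
s,im,d=cap('wrist','w9');cap('scene','s9');st,t,td=cap('top','t9')
px,P=cloud('wrist',s,d);c=np.array([.6191,-.1853]);a=np.radians(3.35);print(s['position'])
D=P[:,:2]-c;L=np.c_[D[:,0]*np.cos(a)+D[:,1]*np.sin(a),-D[:,0]*np.sin(a)+D[:,1]*np.cos(a),P[:,2]]
B=L[(abs(L[:,1])<.03)&(L[:,2]>.055)&(L[:,2]<.17)&(L[:,0]>-.06)&(L[:,0]<.03)]
print('bar',B.min(0),B.max(0))
S=L[(abs(L[:,1])<.05)&(L[:,2]>.035)&(L[:,2]<.05)&(L[:,0]<-.08)&(L[:,0]>-.15)]
print('front',S.min(0),S.max(0),np.median(S[:,2]))
wc=cv2.resize(im[0:260,180:500],None,fx=1.6,fy=1.6); sc=cv2.imread('pics/s9.png')[110:260,190:420];sc=cv2.resize(sc,(416,416*150//230))
o=np.zeros((416+280,512,3),np.uint8);o=np.zeros((max(wc.shape[0],1),0,3),np.uint8)
h=wc.shape[0];sc2=np.zeros((h,288,3),np.uint8);q=cv2.resize(sc,(288,188));sc2[:188]=q
cv2.imwrite('pics/fin.png',np.hstack([wc,sc2]))
E
```

```text
time_s: 27.98
position: [0.5867, -0.1866, 0.0974]
tcp_rot: [[0.998, 0.058, 0.001], [0.058, -0.998, 0.0], [0.001, -0.0, -1.0]]
force: [-3.6, 1.1, 13.9]
opening: 0.006
grasp_force: 6.9
time_s: 28.65
position: [0.4732, -0.1858, 0.2163]
tcp_rot: [[0.998, 0.056, -0.002], [0.056, -0.998, 0.001], [-0.002, -0.001, -1.0]]
force: [-1.3, 1.3, -0.1]
opening: -0.001
grasp_force: 0.0
[ 0.4732 -0.1858  0.2163]
bar [-0.0417 -0.025   0.0564] [0.0291 0.0237 0.0745]
front [-0.13   -0.0308  0.0401] [-0.0806  0.0294  0.0454] 0.043029753307175456
```

View pics/fin.png

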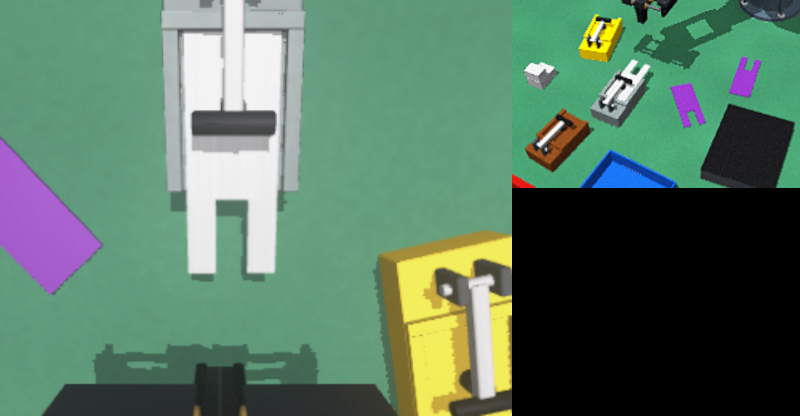

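The bar is down at (233,122), with its top at 74 mm (73 expected when level). The shim front is at −130 mm, flat between the fences, and the robot is clear.

```bash
python3 -c "
from rig import bot
print(bot.hand_in())"
```

```text
the job is handed in; nothing more can be done
None
```

The job is handed in at about 29 s of the 72 s allowed: the shim lies flat in the grey rest between the fences, plain end against the stop, the hold-down arm is fully down on it, and the gripper is clear.

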